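# Wipe the flatbed scanner's glass and shut its lid

## Task

The scanner's lid has been left up and its glass needs a wipe: take the felt wiper from its tray, lay it across the full depth of the glass at the left end (robot's left) and draw it to the right end in one unbroken stroke with light, steady pressure. Put the wiper back in its tray, felt down, then gently close the lid all the way. Only the felt may touch the glass, and the other things on the desk stay where they stand.

Things in the scene. Friction and masses are not known exactly. Their poses are not given: they have to be found in the camera images.
- scanner: black A4 flatbed scanner, fixed to the desk, 250 (x) by 365 (y) mm, body 40 mm high with a flat top, 55 mm with the lid down. Origin: centre of its underside, on the desk. +x points from its front edge to its hinge edge (away from the robot), +y to the robot's left along its long side, z up.
- glass: the scanner's clear glass, 216 (x, depth) by 297 (y, length) mm, its top flush with the scanner's top, 40 mm above the desk. Origin: centre of its top face; axes as the scanner's. Left end at y = +148, right end at y = -148 mm.
- lid (a joint): angle of the scanner's lid in rad: 0 fully closed, 1.57 upright, starts at about 1.42 to 1.65, stop at 1.75. The lid is a black plate 243 (front to hinge) by 365 by 14 mm, 0.45 kg, with a white mat inside; its hinge is stiff: it stays at any angle and needs about 3 N at its free edge to turn.
- lid_hinge (a point): middle of the lid's hinge line, which runs along the scanner's y, 118 mm behind the scanner's centre and 40.5 mm above the desk. The inner face of the lid passes through this line; the outer face lies 14 mm outside it.
- lid_edge (a point): middle of the lid's free edge, on its outer face (the top face when closed): 238 mm from the hinge line. About 280 mm above the desk when the lid is upright.
- wiper: loose white wiper with a dark felt sole, 200 (x) by 55 (y) by 71 mm high, 0.15 to 0.25 kg. Felt below, 200 by 55 mm; plastic back, its top 27 mm above the sole; on it, centred, a spine handle 130 (x) by 24 (y) mm, from 27 to 71 mm height: grasp it across its 24 mm. Origin: centre of the felt's underside with its foam not pressed, z up.
- felt (a point): centre of the underside of the wiper's felt sole. The sole sits on soft foam that gives 1 mm per 1.5 N, up to 8 mm (12 N), then it is hard; this point moves up towards the wiper's back as the foam is pressed. Under its own weight the wiper sinks 1 to 1.5 mm.
- tray: black open tray for the wiper, fixed to the desk to the left or right of the scanner, outside 214 (x) by 69 (y) by 16 mm, walls and floor 3 mm, inside 208 by 63 mm. Origin: centre of its underside. The wiper lies in it felt down, long side along the tray's x, either way round; its sole rests 3 mm above the desk.
- cactus: bystander: white round pot with a cactus, 90 mm wide, 145 mm tall; origin at the centre of its foot. Stands on the other side of the scanner from the tray.
- bottle: bystander: green glass bottle, 62 mm wide, 210 mm tall, beyond the tray or the cactus; origin at the centre of its foot.
- stapler: bystander: black stapler, 36 by 145 by 55 mm high, beyond the tray or the cactus, on the other side from the bottle; origin at the centre of its underside, long side along its y.
There are look-alikes about, which are no part of the job. There is more than one size of the wiper; the job needs the smallest.

How it is judged:
By the outcome, as a careful person would: the job done as asked, in the order asked, and still so for the second after the job is handed in, with the robot touching nothing.
It also fails if it takes over 72 s, if anything falls off the work surface, if the arm or the gripper's body presses on something with over 40 N, if the wrist force passes 120 N, or if a joint passes its speed limit or range.

## Robot

A 6-joint arm with a two-finger parallel gripper is mounted at the origin on the work surface. World frame = base frame: x ahead of the robot, y to its left, z up, the work surface at z = 0. Lengths are in m, angles in rad, forces in N, time in s.
With the tool pointing down it reaches from about 0.25 to 0.8 m from the base axis. Payload 8.5 kg.
Tool frame: the origin (TCP) lies on the centre line of the jaws, within the pads' length; the fingertips stand arm.tips_ahead ahead of it and the grasp point (between the pads) lies 3 mm ahead of it (arm.tips_ahead is the distance from the TCP to the fingertips, in m); z points along the fingers, y is the line along which they close (so a half turn about z gives the same grasp; the last joint's range is limited). The gripper opens to 85 mm and grips with 20 to 120 N. Pads are 22 mm wide; open, the fingers measure 114 mm over their backs; the gripper's body (76 mm by 85 mm) begins 54 mm behind the grasp point. The pads swing forward as they close: fully open they stand 13 mm farther back than shut.
Start: joints at [1.164, 0.238, -0.013, 1.319, 0, 1.571], TCP at [0.208, 0.482, 0.221] pointing down, gripper open.
Joint ranges: [-2.66, 2.66], [-1.03, 1.9], [-1.14, 1.46], [-1.82, 2.27], [-1.45, 1.34], [-3.14, 3.14]. Speed limits (rad/s): [2.22, 2.22, 2.79, 3.14, 3.14, 3.14].

## Interface

Orientations are given as a unit quaternion [w, x, y, z].
In Python, from bench import arm gives the robot as it stands. Calls block until the motion is done:
- arm.movep(position, orientation): joint-space move of the TCP to a pose.
- arm.move_linear(position, ori=None, vel=0.15, contact_N=None): straight line of the TCP; ori=None keeps the orientation; vel is the mean speed in m/s. With contact_N (N) it stops when the force on the tool has changed by that much, and returns True; else False.
- arm.move_joints(angles): joint-space move.
- arm.move_gripper(opening, f_grip=None): finger opening in m; f_grip is the grip in N (None keeps the last); returns when the fingers have stopped.
- arm.pause(seconds).
- arm.ik(position, orientation): joint angles nearest the present ones, or None.
- arm.read_state(): the state.
- arm.get_image(name): name is "scene" or "top" or "wrist"; returns a dict with "pixels" (384x512x3 uint8, red, green, blue), "camera_matrix" (3x3 intrinsics, pixels), "T" (4x4, takes a point from camera to world coordinates). Camera axes: x right, y down, z forward; pixel columns grow to the right and rows downward; lengths in m; the calibration is good to about 2 mm. The wrist camera is an equidistant fisheye: a pixel r from the principal point sees the ray r / f radians off the axis. A picture is of the moment at which its call begins. There is no depth.
A pose or a line that the arm cannot do raises arm.IKError and nothing moves.
- arm.finish_job(): hands the job in; it is judged then, once.
Trained networks look in the newest picture that a camera, given by its name, has taken for a name from the list of things; names that differ only in an ending like _2 or _b are one class to them, and where a whole thing is asked for, a point or a joint stands for the part that bears it (a point fixed in the world has none). Each returns a list of dicts, best first, with "confidence" (0 to 1); they miss things now and then, are a little off and sometimes report something else, mostly with a low value. They report only what shows in the picture. A call takes as long as a camera call. They do not tell look-alikes from the thing itself.
- arm.find_in(name, camera): "xy" ([column, row] in pixels, amid what is visible of it).
The state is a dict: "time": time; "joints": joint angles; "qd": joint speeds; "effort": joint torques, N m; "tool_pos": TCP position; "eef_rot": TCP orientation; "contact_force": force on the tool from outside, world axes, zero at the start; "torque": the same for the moment, N m; "grip_width": finger opening in m; "grasp_force": force on a finger pad.
Only numpy, scipy, OpenCV 4.12 (cv2) and the standard library are available. Lean on these libraries where they do the work, as an engineer would, in place of code of your own. Each camera call takes 0.05 s, during which the arm holds its last target. There are 200 camera calls.

## Working session

There is one attempt and no reset: what is moved stays moved. The work goes in short steps, each a Python script; the robot and the scene stay as the last script left them, time stands still between calls to the robot, and variables do not carry over. Pictures are saved under pics/ and viewed, at most 10 in all, crops included, and the job is handed in when it is done.

```bash
mkdir -p pics; ls; cat > h.py <<'E'
import numpy as np, cv2
from bench import arm
def snap(cam,fn):
    im=arm.get_image(cam); cv2.imwrite('pics/'+fn,im['pixels'][:,:,::-1]); return im
def ray(im,uv):
    K=np.array(im['camera_matrix']);T=np.array(im['T'])
    d=np.linalg.inv(K)@[uv[0],uv[1],1.]; return T[:3,3],T[:3,:3]@d
def at_z(im,uv,z):
    o,d=ray(im,uv); return o+d*(z-o[2])/d[2]
def proj(im,p):
    K=np.array(im['camera_matrix']);T=np.array(im['T'])
    c=T[:3,:3].T@(np.array(p)-T[:3,3]); q=K@c; return q[:2]/q[2]
E
python3 - <<'E'
from h import *
a=snap('scene','s0.png'); b=snap('top','t0.png')
print(np.vstack([a['pixels'],b['pixels']]).shape)
np.set_printoptions(precision=3,suppress=True)
for c,im in(('scene',a),('top',b)):
    print(c,im['T'],im['camera_matrix'])
    for n in('scanner','glass','lid','wiper','tray','cactus','bottle','stapler','lid_edge','lid_hinge'):
        print(n,[(np.round(f['xy']).tolist(),round(f['confidence'],2)) for f in arm.find_in(n,c)])
s=arm.read_state(); print(s['time'],s['eef_rot'],arm.tips_ahead,s['contact_force'])
E
```

```text
pics
(768, 512, 3)
scene [[ 0.073  0.621 -0.781  1.858]
 [ 0.997 -0.049  0.055  0.026]
 [-0.004 -0.783 -0.622  1.212]
 [ 0.     0.     0.     1.   ]] [[494.454   0.    251.914]
 [  0.    494.454 189.29 ]
 [  0.      0.      1.   ]]
scanner [([217.0, 209.0], 0.91)]
glass []
lid [([214.0, 205.0], 0.82)]
wiper [([386.0, 225.0], 0.86), ([312.0, 201.0], 0.73), ([298.0, 160.0], 0.6)]
tray []
cactus [([123.0, 209.0], 0.88), ([326.0, 229.0], 0.5)]
bottle [([312.0, 235.0], 0.88)]
stapler [([116.0, 258.0], 0.76), ([213.0, 206.0], 0.65)]
lid_edge [([216.0, 208.0], 0.97)]
lid_hinge [([212.0, 210.0], 0.66)]
top [[ 0.008 -0.998  0.061  0.378]
 [-1.    -0.007  0.024  0.1  ]
 [-0.023 -0.061 -0.998  1.724]
 [ 0.     0.     0.     1.   ]] [[431.795   0.    255.02 ]
 [  0.    431.795 189.219]
 [  0.      0.      1.   ]]
scanner [([291.0, 180.0], 0.85), ([378.0, 137.0], 0.43)]
glass [([291.0, 185.0], 0.76), ([381.0, 184.0], 0.59)]
lid [([297.0, 148.0], 0.88)]
wiper [([141.0, 155.0], 0.81), ([207.0, 260.0], 0.8), ([206.0, 184.0], 0.59)]
tray [([194.0, 207.0], 0.76)]
cactus [([381.0, 183.0], 0.64), ([293.0, 186.0], 0.44)]
bottle [([214.0, 134.0], 0.89)]
stapler [([381.0, 136.0], 0.68)]
lid_edge [([296.0, 148.0], 0.84)]
lid_hinge [([290.0, 174.0], 0.94)]
1.1 [-0.     0.202  0.979 -0.   ] 0.022 [ 0.161 -0.515  0.046]
```

```bash
python3 - <<'E'
import cv2
a=cv2.imread('pics/s0.png'); b=cv2.imread('pics/t0.png')
cv2.imwrite('pics/t0b.png',cv2.resize(b[100:300,100:420],(800,500),interpolation=cv2.INTER_CUBIC))
cv2.imwrite('pics/s0b.png',cv2.resize(a[100:310,80:430],(800,480),interpolation=cv2.INTER_CUBIC))
E
```

```text
(no output)
```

View pics/t0b.png

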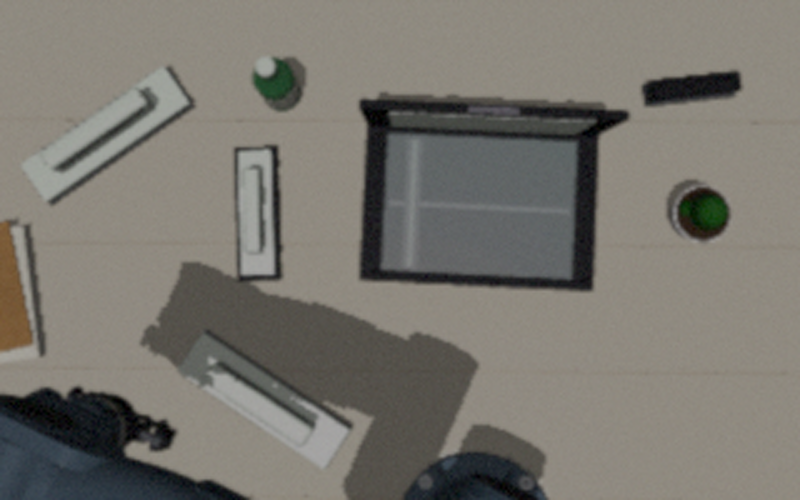

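View pics/s0b.png

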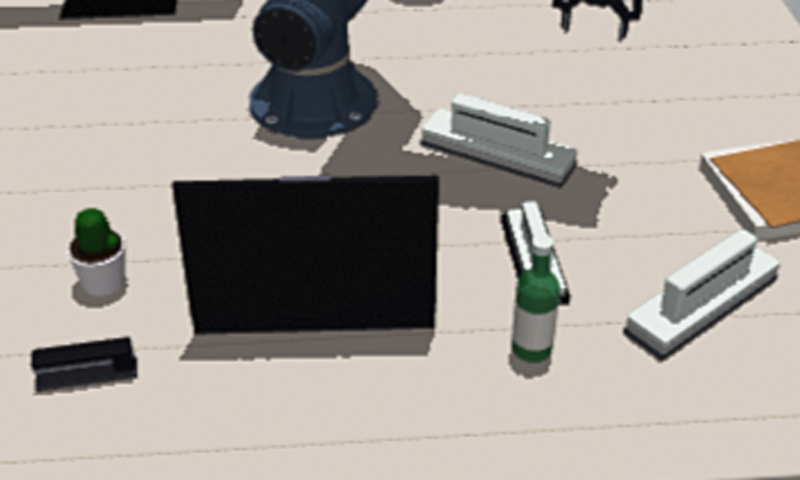

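The tray wiper, at top px (203,185), is the smallest. The look-alikes at about (143,154) and (206,260) are clearly larger and lie loose. The cactus is on the right, the bottle is beyond the tray and the stapler is on the far right. Next I'll measure the tray and glass outlines.

```bash
python3 - <<'E'
from h import *
np.set_printoptions(precision=4,suppress=True)
b=arm.get_image('top'); g=cv2.cvtColor(b['pixels'],cv2.COLOR_RGB2GRAY)
G=cv2.GaussianBlur(cv2.resize(g,None,fx=4,fy=4,interpolation=cv2.INTER_CUBIC),(5,5),0)
f=lambda p:(np.array(p)+.5)/4-.5
def rect(mask,seed_box,z,name):
    u0,u1,v0,v1=[4*k for k in seed_box]
    m=np.zeros_like(mask); m[v0:v1,u0:u1]=mask[v0:v1,u0:u1]
    n,l,s,c=cv2.connectedComponentsWithStats(m); k=1+np.argmax(s[1:,4])
    pts=cv2.findContours((l==k).astype(np.uint8),cv2.RETR_EXTERNAL,cv2.CHAIN_APPROX_NONE)[0]
    pts=np.vstack(pts)[:,0]; W=np.array([at_z(b,f(p),z)[:2] for p in pts])
    r=cv2.minAreaRect((W*1000).astype(np.float32)); print(name,r); print(cv2.boxPoints(r))
rect((G<75).astype(np.uint8),(188,216,153,216),0.014,'tray outer')
rect((G>75).astype(np.uint8),(246,338,148,214),0.040,'glass')
rect((G>110).astype(np.uint8),(185,220,155,215),0.027,'wiper back')
for n,box in(('row glass',g[190,240:345]),('row tray',g[185,185:222]),('col glass',g[140:222,290])): print(n,box)
s=arm.read_state()
for p in([.35,.35,.2],[.44,.33,.1],[.47,.15,.1],[.47,-.1,.1],[.66,0,.36],[.66,0,.26]):
    print(p,arm.ik(p,[0,0,1,0]),arm.ik(p,[0,.7071,.7071,0]),arm.ik(p,[0,-.7071,.7071,0]))
E
```

```text
tray outer ((491.48699951171875, 324.8086853027344), (67.37825012207031, 225.54696655273438), 77.21299743652344)
[[374.054  316.9149]
 [594.0073 266.9952]
 [608.92   332.7025]
 [388.9667 382.6221]]
glass ((511.40380859375, -1.13861083984375), (296.6867980957031, 215.543701171875), 87.6948013305664)
[[ 397.7524 -145.0271]
 [ 613.1217 -153.6968]
 [ 625.0552  142.7499]
 [ 409.6859  151.4196]]
wiper back ((500.12176513671875, 350.6506042480469), (237.77120971679688, 138.4064178466797), 0.756340742111206)
[[380.333  418.2785]
 [382.16   279.8841]
 [619.9105 283.0227]
 [618.0835 421.4171]]
row glass [138 139 137 136 112  58  30  28  24  28  35  31  45  82  97 101 100 102
 100 100  99 106 112 122 129 120 113 107 102 101  97 101  99 100 102 100
  99 103 100  99 104 101 100 100 102 101 101 100 101  98 101 101  99 100
  99 101 102 100 101 100 100 102 100  99 101  99 100 101 103 100 103  99
  99 100  99 102  98  99 100  98  99  99 100  98  98  96  97 100  97  77
  39  32  22  28  29  23  27  54 106 138 139 140 139 141 140]
row tray [137 138 140 138 139 136 138 137 129  92 106 146 154 158 162 16
[... 712 characters left out ...]
.2143] [ 0.6435  0.3474 -0.1791  1.0443  0.     -0.9273]
[0.47, 0.15, 0.1] [ 0.3089  0.2584 -0.3114  1.001   0.      0.3089] [ 0.3089  0.2584 -0.3114  1.001   0.      1.8797] [ 0.3089  0.2584 -0.3114  1.001   0.     -1.2619]
[0.47, -0.1, 0.1] [-0.2096  0.2382 -0.3399  0.9927  0.     -0.2096] [-0.2096  0.2382 -0.3399  0.9927  0.      1.3612] [-0.2096  0.2382 -0.3399  0.9927  0.     -1.7804]
[0.66, 0, 0.36] [0.     0.5162 0.7678 1.8225 0.     0.    ] [0.     0.5162 0.7678 1.8225 0.     1.5708] [ 0.      0.5162  0.7678  1.8225  0.     -1.5708]
[0.66, 0, 0.26] [0.     0.4778 0.446  1.539  0.     0.    ] [0.     0.4778 0.446  1.539  0.     1.5708] [ 0.      0.4778  0.446   1.539   0.     -1.5708]
```

Glass measures 296.7 x 215.5 mm, which matches. Its centre is (0.511,-0.001) and its yaw about -2.3°. Next is a close look at the tray wiper from above.

```bash
cat >> h.py <<'E'
def Q(yaw): return [0,-np.sin(yaw/2),np.cos(yaw/2),0]
def wz(im,uv,z):
    K=np.array(im['camera_matrix']);T=np.array(im['T'])
    x=(uv[0]-K[0,2])/K[0,0]; y=(uv[1]-K[1,2])/K[1,1]; r=np.hypot(x,y)+1e-12
    d=T[:3,:3]@[np.sin(r)*x/r,np.sin(r)*y/r,np.cos(r)]; o=T[:3,3]
    return o+d*(z-o[2])/d[2]
def wproj(im,p):
    K=np.array(im['camera_matrix']);T=np.array(im['T'])
    c=T[:3,:3].T@(np.array(p)-T[:3,3]); r=np.arctan2(np.hypot(c[0],c[1]),c[2]); h=np.hypot(c[0],c[1])+1e-12
    return [K[0,0]*r*c[0]/h+K[0,2], K[1,1]*r*c[1]/h+K[1,2]]
def ortho(im,cx,cy,z,L=0.28,Wd=0.2,s=2000):
    "top-down rectified picture at height z: columns = -y, rows = -x, s px per m"
    xs=cx+L/2-np.arange(int(L*s))/s; ys=cy+Wd/2-np.arange(int(Wd*s))/s
    M=np.array([[wproj(im,(x,y,z)) for y in ys] for x in xs],np.float32)
    return cv2.remap(im['pixels'],M[...,0],M[...,1],cv2.INTER_CUBIC)[:,:,::-1]
E
python3 - <<'E'
from h import *
np.set_printoptions(precision=4,suppress=True)
arm.movep([.42,.335,.27],Q(0))
w=snap('wrist','w0.png'); print(w['T'],w['camera_matrix'],arm.read_state()['time'])
print([(f['xy'],f['confidence']) for f in arm.find_in('wiper','wrist')])
a=ortho(w,.487,.335,.016); b=ortho(w,.487,.335,.071)
cv2.imwrite('pics/w0o.png',np.hstack([a,b])); print(a.shape)
E
```

```text
[[ 0.      0.9621  0.2725  0.3496]
 [ 1.     -0.0001  0.0003  0.3361]
 [ 0.0003  0.2725 -0.9621  0.4219]
 [ 0.      0.      0.      1.    ]] [[297.3186   0.     259.4286]
 [  0.     297.3186 198.4118]
 [  0.       0.       1.    ]] 2.225
[([288.6, 32.7], 0.95), ([435.9, 263.5], 0.76), ([75.5, 228.9], 0.61), ([270.2, 212.7], 0.6)]
(560, 400, 3)
```

View pics/w0o.png

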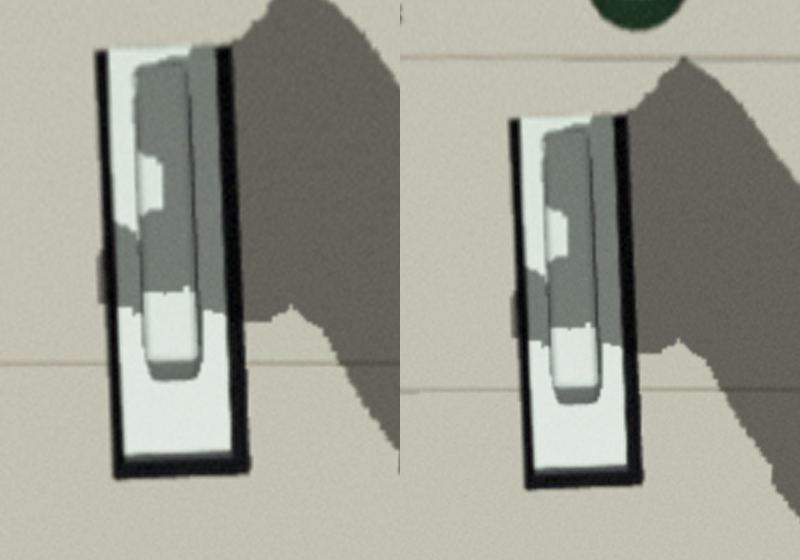

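In the rectified view (z=16 mm), the tray corners are (114,478), (248,472), (96,50) and (232,46), giving a 214 x 67 mm outline. The handle top is 130 mm long and sits centred in it. So this is the 200 mm wiper, at about (0.497, 0.349) with yaw +0.04. Next I grasp it and estimate the lid angle.

```bash
python3 - <<'E'
from h import *
np.set_printoptions(precision=4,suppress=True)
s=arm.get_image('scene'); c=np.array([.5114,-.0011]); psi=-.0402
ex=np.array([np.cos(psi),np.sin(psi),0]); ey=np.array([-np.sin(psi),np.cos(psi),0])
for uv in((156,179.6),(271.6,177.4),(214,178.5)):
    o,d=ray(s,uv); y={156:-.1825,271.6:.1825,214:0}[uv[0]]
    t=(y-(o-[*c,0])@ey)/(d@ey); p=o+d*t; q=p-[*c,0]; 
    print('lid edge',p,'hinge-rel x,z',q@ex-.118,q[2]-.0405)
    for th in (1.42,1.5,1.57,1.65): pass
    # intersect with the circle instead: angle from elevation ray at that y is t-free for edges near-parallel
for th in np.arange(1.4,1.7,.05):
    e=.118+.238*-np.cos(th)+.014*np.sin(th); z=.0405+.238*np.sin(th)+.014*np.cos(th)
    print(round(th,2),[proj(s,np.array([*c,0])+ex*e+ey*y+[0,0,z]) for y in(-.1825,.1825)])
arm.move_gripper(.06,f_grip=60)
q=Q(.04)
arm.movep([.497,.349,.13],q)
arm.move_linear([.497,.349,.058],vel=.1)
arm.move_gripper(.01,f_grip=60)
st=arm.read_state(); print(st['time'],st['grip_width'],st['grasp_force'],st['contact_force'],st['tool_pos'])
E
```

```text
lid edge [ 0.6056 -0.1875  0.2706] hinge-rel x,z -0.01639546951813725 0.23013458497407321
lid edge [0.6003 0.178  0.2535] hinge-rel x,z -0.03635608287959824 0.2130419729461359
lid edge [ 0.6242 -0.0056  0.2782] hinge-rel x,z -0.005144070710205492 0.23766857819078177
1.4 [array([156.1176, 175.9082]), array([271.9538, 173.2298])]
1.45 [array([155.6267, 177.9253]), array([272.2061, 175.2185])]
1.5 [array([155.1522, 180.1277]), array([272.4582, 177.3919])]
1.55 [array([154.6959, 182.5119]), array([272.7094, 179.7464])]
1.6 [array([154.2595, 185.0735]), array([272.9588, 182.2776])]
1.65 [array([153.8449, 187.807 ]), array([273.2056, 184.9801])]
1.7 [array([153.4539, 190.7062]), array([273.4489, 187.8479])]
4.675 0.02153188106886379 58.72055947780609 [-0.0253  0.3919  0.7879] [0.4972 0.3491 0.0583]
```

The lid is at about 1.49 rad and the handle is gripped. Next I lift and carry the wiper to the left end, just above the glass.

```bash
cat >> h.py <<'E'
C=np.array([.5114,-.0011,0]); PSI=-.0402
EX=np.array([np.cos(PSI),np.sin(PSI),0]); EY=np.array([-np.sin(PSI),np.cos(PSI),0])
def S(x,y,z): return C+EX*x+EY*y+[0,0,z]
E
python3 - <<'E'
from h import *
np.set_printoptions(precision=4,suppress=True)
arm.move_linear([.497,.349,.135],vel=.12)
arm.pause(.2); st=arm.read_state(); print(st['contact_force'],st['torque'],st['grip_width'])
arm.move_linear(S(-.02,.2,.135),ori=Q(PSI),vel=.12)
arm.move_linear(S(0,.123,.115),vel=.1)
arm.pause(.3)
st=arm.read_state(); print(st['time'],st['contact_force'],st['torque'],st['tool_pos'],S(0,.123,.115))
w=arm.get_image('wrist'); cv2.imwrite('pics/w1.png',w['pixels'][:,:,::-1])
E
```

```text
[-0.1896 -0.3803 -2.781 ] [-0.0191  0.0159 -0.072 ] 0.021546974474772534
8.325 [ 0.3684 -0.2014 -2.0719] [ 0.0233  0.0556 -0.0038] [0.5163 0.1222 0.1151] [0.5163 0.1218 0.115 ]
```

View pics/w1.png

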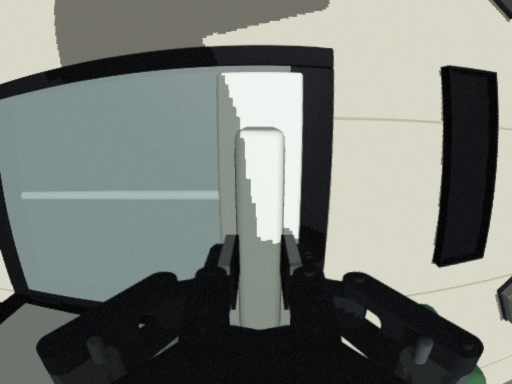

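The wiper is held straight, front end at about row 73 (columns 218 to 302). The front-left glass corner is near (303,67). I'll check the alignment numerically and descend gently onto the glass.

```bash
python3 - <<'E'
from h import *
np.set_printoptions(precision=4,suppress=True)
w=arm.get_image('wrist')
def loc(p): d=p-C; return np.array([d@EX,d@EY])*1000
print('wiper front corners',loc(wz(w,(218,73),.086)),loc(wz(w,(302,73),.086)),'glass corner',loc(wz(w,(303,67),.04)),'expected -108,148')
F=lambda:np.mean([(arm.pause(.03),arm.read_state()['contact_force'])[1] for _ in range(6)],0)
f0=F()
print(arm.move_linear(S(0,.123,.093),vel=.02,contact_N=2.5)); 
arm.pause(.2); st=arm.read_state(); f=F(); print(f0,f,f-f0,st['tool_pos'],st['torque'],st['time'])
E
```

```text
wiper front corners [-97.033   99.0392] [-97.1218 149.5674] glass corner [-108.7514  156.8453] expected -108,148
True
[ 0.2973 -0.0097 -1.8941] [2.3923 0.5758 2.3041] [2.095  0.5855 4.1983] [0.5161 0.1217 0.0945] [ 0.1297 -0.472   0.0084] 9.75
```

```bash
python3 - <<'E'
from h import *
np.set_printoptions(precision=4,suppress=True)
F=lambda:np.mean([(arm.pause(.03),np.r_[arm.read_state()['contact_force'],arm.read_state()['torque']])[1] for _ in range(4)],0)
z=.0938
arm.move_linear(S(0,.123,z),vel=.01); print(F(),arm.read_state()['tool_pos'])
arm.move_linear(S(0,-.124,z),vel=.07); print(F(),arm.read_state()['tool_pos'],arm.read_state()['time'])
w=snap('wrist','w2.png')
arm.move_linear(S(0,-.124,.125),vel=.05); arm.pause(.2); print(F(),arm.read_state()['time'])
w=snap('wrist','w3.png')
cv2.imwrite('pics/w23.png',cv2.resize(np.hstack([cv2.imread('pics/w2.png'),cv2.imread('pics/w3.png')]),(800,300),interpolation=cv2.INTER_AREA))
E
```

```text
[-0.5623 -0.0568  3.1214 -0.0677  0.0867 -0.0233] [0.516  0.1217 0.0937]
[ 0.2777  2.9202  3.3488  0.6375 -0.0315 -0.0006] [ 0.5064 -0.1249  0.0938] 14.1417
[ 0.1159  0.0146 -2.0731  0.0095  0.0066 -0.0216] 15.3
```

View pics/w23.png

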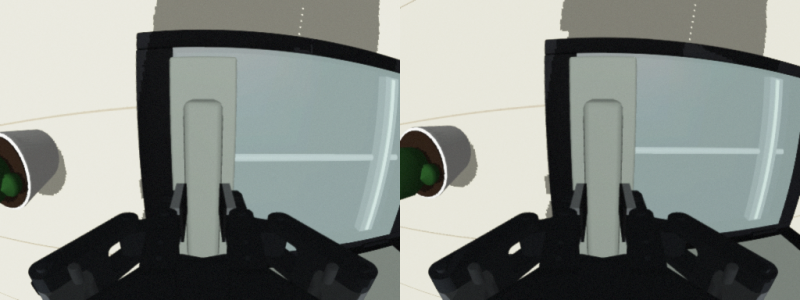

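The stroke was steady: about 5.2 N, with -3.1/-3.3 N against a free weight of 2.07 N. It ended past the right end of the glass. In the picture the wiper is over the right end and the cactus is untouched. Now I return it to the tray.

```bash
python3 - <<'E'
from h import *
np.set_printoptions(precision=4,suppress=True)
arm.move_linear(S(-.02,-.05,.15),vel=.12)
arm.move_linear(S(-.02,.2,.15),vel=.2)
arm.move_linear([.497,.349,.12],ori=Q(.04),vel=.12)
arm.pause(.3); f0=arm.read_state()['contact_force']
print(arm.move_linear([.497,.349,.058],vel=.05,contact_N=5))
arm.pause(.2); st=arm.read_state(); print(st['contact_force']-f0,st['torque'],st['tool_pos'],st['time'])
E
```

```text
False
[-2.4893 -0.8888  2.8666] [-0.1856  0.2097  0.0328] [0.4971 0.3491 0.0583] 20.8833
```

```bash
python3 - <<'E'
from h import *
np.set_printoptions(precision=4,suppress=True)
arm.move_gripper(.06)
arm.move_linear([.497,.349,.14],vel=.12)
arm.move_linear([.42,.335,.27],ori=Q(0),vel=.2)
arm.move_gripper(0)
w=snap('wrist','w4.png'); print(arm.read_state()['time'])
cv2.imwrite('pics/w4o.png',np.hstack([ortho(w,.487,.335,.016),ortho(w,.487,.335,.071)]))
# reach check for lid closing
for th in np.linspace(1.6,0,9):
    r=.215; p=S(.118-r*np.cos(th)+.014*np.sin(th)+.011,0,.0405+r*np.sin(th)+.014*np.cos(th)+arm.tips_ahead)
    print(round(th,2),p,arm.ik(p,Q(PSI)))
for p in (S(.16,0,.36),S(.02,0,.36),S(-.1,.05,.36),S(.18,0,.28)): print(p,arm.ik(p,Q(PSI)))
E
```

```text
23.7333
1.6 [ 0.6606 -0.0071  0.277 ] [-0.0107  0.4808  0.494   1.5839  0.      0.0295]
1.4 [ 0.6176 -0.0054  0.2768] [-0.0087  0.3958  0.3563  1.5312  0.      0.0315]
1.2 [ 0.5755 -0.0037  0.268 ] [-0.0064  0.3177  0.2166  1.4697  0.      0.0338]
1.0 [ 0.536  -0.0021  0.251 ] [-0.0039  0.2495  0.078   1.3993  0.      0.0363]
0.8 [ 0.5007 -0.0007  0.2265] [-0.0013  0.1946 -0.0569  1.3192  0.      0.0389]
0.6 [0.4709 0.0005 0.1955] [ 0.0011  0.1565 -0.1853  1.229   0.      0.0413]
0.4 [0.4479 0.0015 0.1591] [ 0.0032  0.1387 -0.3039  1.1282  0.      0.0434]
0.2 [0.4325 0.0021 0.1189] [ 0.0048  0.1442 -0.4088  1.0178  0.      0.045 ]
0.0 [0.4255 0.0024 0.0765] [ 0.0055  0.1746 -0.4956  0.9006  0.      0.0457]
[ 0.6713 -0.0075  0.36  ] [-0.0112  0.5447  0.8184  1.8445  0.      0.029 ]
[ 0.5314 -0.0019  0.36  ] [-0.0036  0.2468  0.35    1.6739  0.      0.0366]
[0.4135 0.0529 0.36  ] [0.1272 0.04   0.1001 1.6309 0.     0.1674]
[ 0.6913 -0.0083  0.28  ] [-0.0121  0.547   0.6149  1.6387  0.      0.0281]
```

View pics/w4o.png

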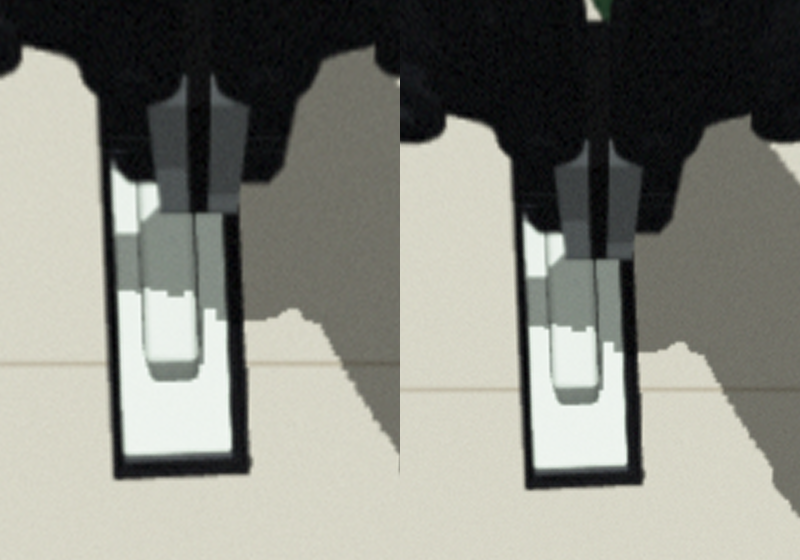

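The wiper is back in the tray exactly where it was before (handle and tray corners at the same pixels). Now I close the lid from behind with shut fingers.

```bash
python3 - <<'E'
from h import *
np.set_printoptions(precision=3,suppress=True)
q=Q(PSI)
arm.movep(S(-.1,.05,.36),q)
arm.move_linear(S(.165,0,.36),vel=.2)
def P(th,dz=0):
    r=.215; return S(.118-r*np.cos(th)+.014*np.sin(th)+.011,0,.0405+r*np.sin(th)+.014*np.cos(th)+arm.tips_ahead+dz)
arm.move_linear(P(1.57)+EX*(.165-.143),vel=.1)
arm.pause(.2); f0=arm.read_state()['contact_force']; print(f0,arm.read_state()['time'])
for th in np.arange(1.57,.75,-.1):
    arm.move_linear(P(th),vel=.08)
    s=arm.read_state(); print(round(th,2),s['contact_force']-f0,s['tool_pos'],s['time'])
snap('scene','s5.png')
E
```

```text
[-0.267  0.052 -0.708] 27.5417
1.57 [0.147 0.639 0.594] [ 0.654 -0.007  0.278] 27.9667
1.47 [ 0.41  -0.014  0.176] [ 0.633 -0.006  0.278] 28.3833
1.37 [ 0.929 -0.412  0.852] [ 0.612 -0.005  0.276] 28.8
1.27 [ 0.329 -0.407  0.732] [ 0.59  -0.004  0.272] 29.2167
1.17 [0.535 0.5   0.708] [ 0.57  -0.003  0.266] 29.6333
1.07 [ 0.204 -0.533  0.502] [ 0.55  -0.003  0.258] 30.05
0.97 [-0.381  0.202  1.049] [ 0.531 -0.002  0.248] 30.4667
0.87 [ 0.344 -0.1    0.317] [ 0.513 -0.001  0.236] 30.8833
0.77 [0.067 0.229 0.681] [ 0.496 -0.     0.223] 31.3
```

View pics/s5.png

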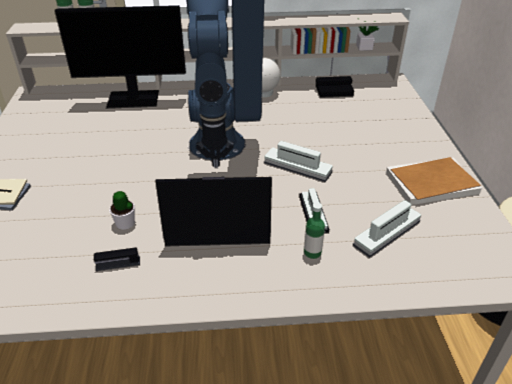

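The scene picture shows the lid still near upright, with its top edge at row 178 and no contact force felt. I need to see where the fingers are.

```bash
python3 - <<'E'
from h import *
np.set_printoptions(precision=1,suppress=True)
s=arm.get_image('scene'); t=snap('top','t6.png'); w=snap('wrist','w6.png')
print(arm.read_state()['tool_pos'],arm.read_state()['grip_width'],proj(s,arm.read_state()['tool_pos']))
for th in(1.5,1.3,1.1,.9,.7,.5):
    z=.0405+.238*np.sin(th)+.014*np.cos(th); x=.118-.238*np.cos(th)+.014*np.sin(th)
    print(th,proj(s,S(x,-.1825,z)),proj(s,S(x,.1825,z)),'top',proj(t,S(x,-.1825,z)),proj(t,S(x,.1825,z)))
a=cv2.resize(t['pixels'][80:300,180:400],(400,400)); b=cv2.resize(w['pixels'],(400,300))
o=np.zeros((400,800,3),np.uint8); o[:,:400]=a; o[:300,400:]=b; cv2.imwrite('pics/c6.png',o[:,:,::-1])
E
```

```text
[ 0.5 -0.   0.2] 0.00013528807365019018 [215.9 168.8]
1.5 [155.2 180.1] [272.5 177.4] top [351.4 144.6] [242.9 139.8]
1.3 [157.1 172.4] [271.5 169.8] top [350.6 158.8] [242.3 154. ]
1.1 [159.3 167.8] [270.5 165.3] top [349.3 172.6] [241.9 167.7]
0.9 [161.5 166.2] [269.6 163.7] top [347.5 185.3] [241.7 180.4]
0.7 [163.7 167.4] [268.8 165. ] top [345.5 196.2] [241.6 191.3]
0.5 [165.8 171.1] [268.1 168.8] top [343.2 204.7] [241.8 199.9]
```

View pics/c6.png

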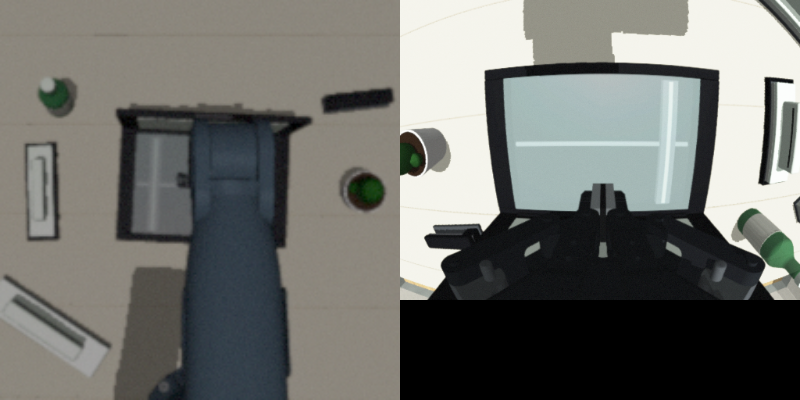

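```bash
python3 - <<'E'
from h import *
np.set_printoptions(precision=4,suppress=True)
w=arm.get_image('wrist'); s=arm.read_state(); p=np.array(s['tool_pos']); print(p,arm.tips_ahead,s['joints'],s['eef_rot'])
for a in(-.02,-.01,0,.01,.022,.03): print(a,wproj(w,p-[0.011,0,a]),wproj(w,p+[.011,0,-a]))
for th in(1.4,1.45,1.5,1.55):
    for y in(-.1825,.1825):
        print(th,y,'outer',wproj(w,S(.118-.238*np.cos(th)+.014*np.sin(th),y,.0405+.238*np.sin(th)+.014*np.cos(th))),'inner',wproj(w,S(.118-.238*np.cos(th),y,.0405+.238*np.sin(th))))
c=cv2.resize(w['pixels'][220:384,60:460],(800,328),interpolation=cv2.INTER_CUBIC)
t=cv2.resize(arm.get_image('top')['pixels'][125:180,230:370],(700,275),interpolation=cv2.INTER_CUBIC)
o=np.zeros((600,800,3),np.uint8); o[:328]=c; o[325:,:700]=t; cv2.imwrite('pics/c7.png',o[:,:,::-1])
E
```

```text
[ 0.4963 -0.0005  0.2224] 0.022 [-0.001   0.1881 -0.0756  1.3065  0.      0.0393] [0.0003 0.0201 0.9998 0.    ]
-0.02 [np.float64(257.0056503210119), np.float64(240.91518640330733)] [np.float64(258.83656832903404), np.float64(279.5241365465334)]
-0.01 [np.float64(257.1472368272357), np.float64(233.03423804052113)] [np.float64(258.86394601821706), np.float64(270.0232227387915)]
0 [np.float64(257.27345119052774), np.float64(226.04513765424096)] [np.float64(258.8887729399265), np.float64(261.47989882788335)]
0.01 [np.float64(257.3865437062068), np.float64(219.8111711211049)] [np.float64(258.91135092971183), np.float64(253.76852791657416)]
0.022 [np.float64(257.50752440794605), np.float64(213.17177332862673)] [np.float64(258.9358446484736), np.float64(245.4637341127173)]
0.03 [np.float64(257.58047074608095), np.float64(209.1829901086413)] [np.float64(258.950780316683), np.float64(240.43008265484684)]
1.4 -0.1825 outer [np.float64(19.51210933479163), np.float64(385.6427716995001)] inner [np.float64(13.442434626154466), np.float64(371.7055978401828)]
1.4 0.1825 outer [np.float64(497.791396
[... 328 characters left out ...]
396.71118421877554)] inner [np.float64(498.50096171499047), np.float64(384.08063035352046)]
1.5 -0.1825 outer [np.float64(31.395148110552356), np.float64(405.31625943352697)] inner [np.float64(24.54313192809468), np.float64(393.98469595585294)]
1.5 0.1825 outer [np.float64(485.89418391950073), np.float64(405.97312085931355)] inner [np.float64(492.75323346552045), np.float64(394.65306513027065)]
1.55 -0.1825 outer [np.float64(37.609814540103), np.float64(413.48856881075153)] inner [np.float64(30.54675171220572), np.float64(403.43883818184327)]
1.55 0.1825 outer [np.float64(479.6779256199067), np.float64(414.1298331663471)] inner [np.float64(486.74378789135244), np.float64(404.09650474579144)]
```

View pics/c7.png

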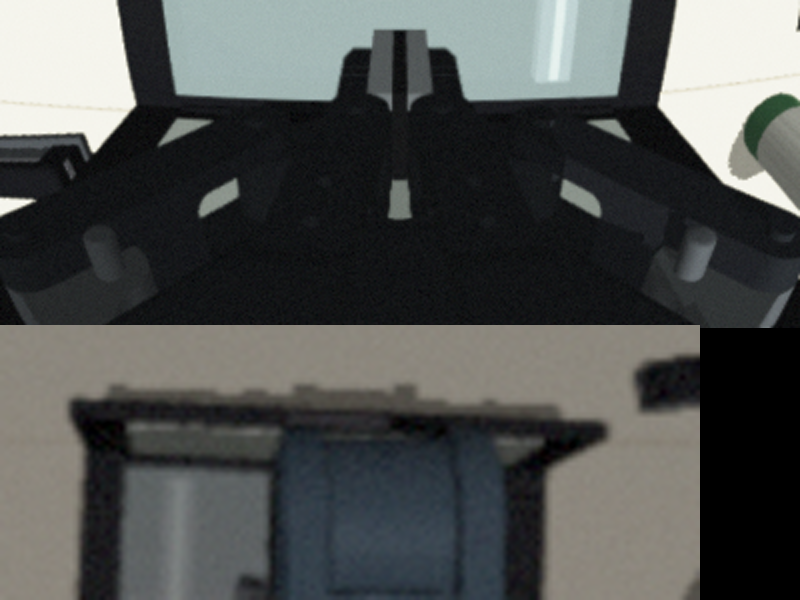

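The wrist view puts the fingertips (row 235) higher than assumed (row 213), so they passed over the lid's edge; nothing was disturbed. I'll measure the true tip length with a gentle touch on the bare desk in front of the scanner.

```bash
python3 - <<'E'
from h import *
np.set_printoptions(precision=4,suppress=True)
arm.move_linear([.45,-.01,.13],vel=.2)
arm.move_linear([.32,-.02,.06],vel=.2); arm.pause(.1)
print(arm.move_linear([.32,-.02,-.015],vel=.04,contact_N=4)); s=arm.read_state(); print(s['tool_pos'],s['contact_force'],s['time'])
arm.move_linear([.32,-.02,.06],vel=.15); print(arm.read_state()['time'])
E
```

```text
True
[ 0.32   -0.02   -0.0102] [-1.4445 -0.5943  9.3059] 34.8333
35.45
```

The tips touch the desk at TCP z = -0.010, so with the gripper shut the effective tips are 10 mm behind the TCP, which agrees with the wrist view. I'll redo the lid push with that value.

```bash
cat >> h.py <<'E'
TIP=-.010
def P(th,dz=0,r=.219): return S(.118-r*np.cos(th)+.014*np.sin(th)+.011,0,.0405+r*np.sin(th)+.014*np.cos(th)+TIP+dz)
E
python3 - <<'E'
from h import *
np.set_printoptions(precision=3,suppress=True)
arm.move_linear([.35,-.02,.33],vel=.25)
arm.movep(S(.0,0,.345),Q(PSI))
arm.move_linear(S(.17,0,.345),vel=.2)
arm.move_linear(P(1.57)+EX*.027,vel=.1)
arm.pause(.2); f0=arm.read_state()['contact_force']; print(f0,arm.read_state()['time'])
for th in (1.57,1.45,1.35,1.25,1.15,1.05,.95):
    c=arm.move_linear(P(th),vel=.07,contact_N=15)
    s=arm.read_state(); print(th,c,s['contact_force']-f0,s['tool_pos'],s['time'])
    if c: break
t=arm.get_image('scene'); cv2.imwrite('pics/s8.png',cv2.resize(t['pixels'][120:280,90:340],(800,512))[:,:,::-1])
E
```

```text
[-0.614  0.926  0.439] 39.6833
1.57 False [ 1.428 -0.86  -0.142] [ 0.654 -0.007  0.25 ] 40.2167
1.45 False [ 0.277 -0.521 -0.759] [ 0.628 -0.006  0.25 ] 40.7417
1.35 False [ 1.513 -1.052 -0.931] [ 0.606 -0.005  0.247] 41.2083
1.25 False [ 0.397 -0.921  0.256] [ 0.584 -0.004  0.243] 41.675
1.15 False [ 0.373 -1.338 -1.274] [ 0.564 -0.003  0.236] 42.1417
1.05 False [ 0.217 -0.668  0.127] [ 0.543 -0.002  0.227] 42.6083
0.95 False [ 1.01  -1.063 -0.477] [ 0.524 -0.002  0.217] 43.075
```

```bash
python3 - <<'E'
from h import *
s=arm.get_image('scene'); g=s['pixels'].mean(2).astype(int)
for u in(175,255): print(u,g[150:192:2,u])
t=arm.get_image('top'); h=t['pixels'].mean(2).astype(int)
for u in(255,265,335): print('top',u,h[134:214:2,u])
E
```

```text
175 [206 194 206 204 205 205 205 209 148  17  24  22  23  26  24  25  25  24
  22  25  23]
255 [101  98  99 100 100 100 101  91  20  26  24  26  24  24  24  23  22  25
  25  25  23]
top 255 [135 136 134 137 135 135 118  22   9   9  10  10  17   0   5  15  14  13
  14  13  17   0  12  37 100 102 100  98 101 100  98 101  99 100 100 101
 101  56  28  85]
top 265 [134 136 133 134 134 135 123  20   9  18  11   8   8  13   2  13  13   5
   4  11  14  12  20  30 120 124 123 119 120 121 121 118 116 115 116 116
 110  86  30  64]
top 335 [135 134 134 135 135 135 135 128  72   9  22   5  11  15   7  18   5   6
  10   6  10   7   9  11  15  21  24  27  22  30  27  27  22  27  30  23
  28  32  27  23]
```

View pics/s8.png

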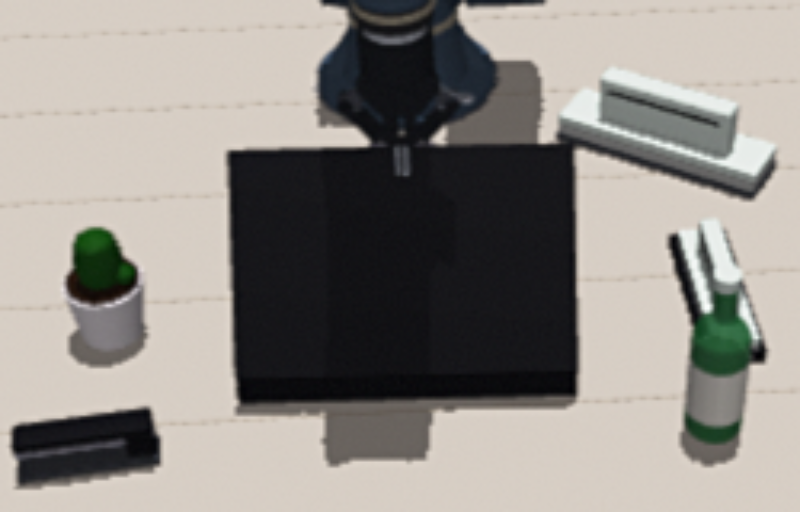

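The lid is now coming down with the fingers: the top edge is at row ~166 and the fingers sit on the outer face near its middle. I'll continue gently down to closed.

```bash
python3 - <<'E'
from h import *
np.set_printoptions(precision=4,suppress=True)
for th in (.85,.75,.65,.55,.45,.35,.25,.17):
    c=arm.move_linear(P(th),vel=.07,contact_N=15)
    if c: print('contact',th); break
for th in (.1,.04,):
    print(th,arm.move_linear(P(th),vel=.03,contact_N=10))
print(arm.move_linear(P(0,-.006),vel=.015,contact_N=8))
s=arm.read_state(); print(s['tool_pos'],'closed at z',P(0)[2],s['contact_force'],s['time'])
E
```

```text
0.1 False
0.04 False
True
[0.4216 0.0025 0.0443] closed at z 0.0445 [-1.5914 -0.1102  8.3268] 48.7917
```

```bash
python3 - <<'E'
from h import *
np.set_printoptions(precision=4,suppress=True)
arm.move_linear(P(0,-.006),vel=.01,contact_N=8)
arm.pause(.3); s=arm.read_state(); print(s['tool_pos'],s['contact_force'])
arm.move_linear(P(0,.06),vel=.06); arm.move_linear([.33,0.0,.25],vel=.2)
arm.pause(.3); s=arm.read_state(); print(s['contact_force'],s['time'])
im=arm.get_image('scene'); g=im['pixels'].mean(2).astype(int)
for y in(-.12,.12):
    for th in(0,.03,.06): print(y,th,proj(im,S(.118-.238*np.cos(th)+.014*np.sin(th),y,.0405+.238*np.sin(th)+.014*np.cos(th))))
for u in(178,253): print(u,g[170:206,u])
for c in ('scene','top'):
    for n in('wiper','cactus','bottle','stapler'): print(c,n,[(np.round(f['xy']).tolist(),round(f['confidence'],2)) for f in arm.find_in(n,c)] if c=='scene' or arm.get_image('top') else 0)
E
```

```text
[0.4216 0.0025 0.0443] [-0.4903  0.3408  6.7321]
[0.0123 0.5388 0.3371] 51.7667
-0.12 0 [186.8133 189.1389]
-0.12 0.03 [186.6401 187.7389]
-0.12 0.06 [186.4625 186.3707]
0.12 0 [250.5403 187.6233]
0.12 0.03 [250.5337 186.2235]
0.12 0.06 [250.5289 184.8554]
178 [195 196 195 196 195 195 195 195 195 190 188 196 195 196 195 195 195 195
 200 190  97  22  14  18  18  19  20  19  21  20  20  19  20  19  21  20]
253 [196 195 195 195 196 193 185 196 196 195 195 195 195 196 195 195 199 194
 139  29  12  19  20  20  19  18  19  21  19  18  19  19  19  19  20  22]
scene wiper [([299.0, 161.0], 0.92), ([388.0, 227.0], 0.82), ([313.0, 201.0], 0.79)]
scene cactus [([122.0, 210.0], 0.91)]
scene bottle [([313.0, 235.0], 0.6)]
scene stapler [([114.0, 257.0], 0.78)]
top wiper [([141.0, 153.0], 0.72), ([208.0, 185.0], 0.61), ([206.0, 258.0], 0.57)]
top cactus [([384.0, 184.0], 0.87)]
top bottle [([212.0, 134.0], 0.72), ([206.0, 185.0], 0.53)]
top stapler [([378.0, 135.0], 0.77), ([205.0, 183.0], 0.41)]
```

```bash
python3 -c "
from bench import arm
print(arm.finish_job())"
```

```text
the job is handed in; nothing more can be done
None
```

I wiped the glass left to right in one stroke at about 5 N, put the wiper back felt down in its tray, closed the lid fully and handed the job in at about 52 s. On the first try at the lid the fingers passed over its edge, so I touched the bare desk once to measure the fingertips; in the final pictures the other things are where they were.

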